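# Shut off the air valve that was left open

## Robot

A 6-joint arm with a two-finger parallel gripper is mounted at the origin on the work surface; the furniture and walls round the work are solid. World frame = base frame: x ahead of the robot, y to its left, z up, the work surface at z = 0. Lengths are in m, angles in rad, forces in N, time in s.
With the tool pointing down it reaches from about 0.375 to 0.925 m from the base axis. Payload 5.7 kg.
Tool frame: the origin (TCP) lies at the very end of the fingers, on their centre line; the grasp point (between the pads) lies 19 mm behind it (pinch_z is the distance from the TCP to the grasp point, in m); x points along the fingers, z is the direction in which the jaws open and shut, and the axes are right-handed (so a half turn about x gives the same grasp; the last joint's range is limited). The gripper opens to 88 mm and grips with 3 to 60 N. Pads are 20 mm wide; open, the fingers measure 115 mm over their backs; the gripper's body (75 mm by 178 mm) begins 61 mm behind the grasp point.
Start: joints at [-1.417, 0.359, 1.51, -0, 1.272, -0.115], TCP at [0.159, -0.578, 0.223] pointing down, gripper open.
Joint ranges: [-2.97, 2.97], [-1.01, 2.36], [0.21, 2.38], [-0.96, 4.11], [0.2, 2.71], [-2.98, 2.98]. Speed limits (rad/s): [2.39, 2.39, 3.14, 3.14, 3.14, 3.14].

## Interface

Orientations are given as a rotation vector (axis times angle).
In Python, from plant import * gives the robot as it stands.
- The arm moves only by the shell command python3 -m jog 'ROWS'. ROWS is text: rows parted by semicolons, each of 7 numbers parted by spaces: the shift along the world's x, y, z in m, then the turn, a rotation vector about the world's x, y, z in rad, then the opening, from -1 (shut) to 1 (fully open), so that 0 is half open. In form: dx dy dz rx ry rz gripper; .... A call has 1 to 8 rows; each row shifts and turns the commanded pose from where the row before left it; what a row does not reach is not made up. A row lasts 1/12 s, in which the tool goes at most 41.7 mm and 7.16 degrees, less where a joint would pass 70% of its speed; a pose out of reach is approached as far as the arm can. A call is refused whole if a number of a shift passes 0.0417 or a number of a turn 0.125, either way. A call with a gripper value outside its range is refused whole. The fingers move at their own pace and stop on an object; the grip force is fixed at half the most. Time passes only in rows, so rows that do not move let the fingers close. It gives the time, the measured TCP pose, the force and the opening at its end, in the units of the state.
- get_obs(): the state, without advancing time (a new reading comes with each control period).
- snapshot(name): name is "scene" or "top" or "wrist"; returns a dict with "pixels" (384x512x3 uint8, red, green, blue), "camera_matrix" (3x3 intrinsics, pixels), "world_to_cam" (4x4, takes a point from world to camera coordinates). Camera axes: x right, y down, z forward; pixel columns grow to the right and rows downward; lengths in m; the calibration is good to about 2 mm. A picture is of the moment at which its call begins. There is no depth.
- close_job(): hands the job in, once; it reports no verdict.
The state is a dict: "time": time; "joint_positions": joint angles; "qd": joint speeds; "tau": joint torques, N m; "eef_pos": TCP position; "tcp_rot": TCP orientation; "force": force on the tool from outside, world axes, zero at the start; "ft_torque": the same for the moment, N m; "gripper_width": finger opening in m.
Only numpy, scipy, OpenCV 4.12 (cv2) and the standard library are available. Lean on these libraries where they do the work, as an engineer would, in place of code of your own. Each camera call takes 0.05 s, during which the arm holds its last target. There are 200 camera calls.

## Task

The bench's air manifold has three push-lock buttons, and one was left open, latched down lower than the other two. Push that button fully home and let go, so that it clicks free and comes up like the others; then, after lifting the fingers clear of it, rest a fingertip lightly on its top for a moment to feel that it stays up, and move away. Do not push the other two buttons.

Things in the scene. Friction and masses are not known exactly. Their poses are not given: they have to be found in the camera images.
- button_a: one of three alike push-lock valve buttons in a row, in no fixed order: round, upright, 38 mm across, flat blue top, yellow side below, in a 52 mm steel ring whose upper face is 56 mm above the bench. Origin: centre of the top face, moving with it; z up. Raised (valve shut): top 80 mm above the bench, 10 mm of yellow shows. Latched down (open): 69 mm, only blue shows. Lowest stop: 60 mm
- button_b: a button just like button_a. Push-push: a push that brings the top below 61 mm above the bench, then letting go, changes its state: latched comes up to raised, raised stays down latched. A shorter push leaves it as it was. After letting go it rises within about 0.3 s
- button_c: a button just like button_a. The spring pushes up with 6 N when raised (a lighter touch does not move it), 9 N when latched (the latch holds it down) and 10 N at the stop, plus damping of 30 N per m/s of speed
- manifold: grey air manifold fixed to the bench: a bar 66 mm (x) by 270 mm (y), 53 mm high, on an 80 x 284 mm base plate; the three buttons stand on it at its middle and 84 mm to either side along its y. Steel outlets reach 56 mm out on its +x side, 30 mm up; a brass inlet at its +y end. Origin: centre of its underside, on the bench; z up

How it is judged:
On the way, in this order (a step that is already met when the one before it is completed fails the run):
1. the button that was latched down has come up and the fingers are off it (height (world z) of button_a above 0.075 m and contact force between the fingers and button_a below 0.1 N), for 0.3 s.
2. the fingers rest lightly on the raised button, which stays up (not more than 6 mm down) (height (world z) of button_a above 0.074 m and contact force between the fingers and button_a above 0.3 N), for 0.2 s.
At the end, for the whole second after the job is handed in: all three buttons stand raised, each top within 4 mm of its full height of 80 mm above the bench, and at rest (height (world z) of each of button_a, button_b, button_c above 0.076 m and linear speed of button_a below 0.01 m/s); the robot touches nothing.
It fails at once if one of the other two buttons is pushed down by more than 7 mm (height (world z) of any of button_b, button_c below 0.073 m).
It also fails if it takes over 32 s, if anything falls off the work surface, if the arm or the gripper's body presses on something with over 40 N, if the wrist force passes 120 N, or if a joint passes its speed limit or range.

## Working session

There is one attempt and no reset: what is moved stays moved. The work goes in short steps, Python scripts to look and compute and a shell command to move; the robot and the scene stay as the last step left them, time stands still between calls to the robot, and variables do not carry over. Pictures are saved under pics/ and viewed, about 8 in all and at most 12, crops included, and the job is handed in when it is done.

```bash
mkdir -p pics; cat > h.py <<'E'
from plant import *
import numpy as np, cv2
def ray(s,u,v,z):
    K=s["camera_matrix"];T=s["world_to_cam"];R=T[:3,:3];c=-R.T@T[:3,3]
    d=R.T@np.linalg.inv(K)@np.array([u,v,1.]);return c+d*(z-c[2])/d[2]
def save(s,n): cv2.imwrite("pics/"+n,cv2.cvtColor(s["pixels"],cv2.COLOR_RGB2BGR))
def blobs(s,lo,hi,amin=40):
    h=cv2.cvtColor(s["pixels"],cv2.COLOR_RGB2HSV);m=cv2.inRange(h,lo,hi)
    n,l,st,c=cv2.connectedComponentsWithStats(m)
    return [(st[i],c[i]) for i in range(1,n) if st[i][4]>=amin]
E
python3 - <<'E'
from h import *
ims=[]
for n in("scene","top"):
    s=snapshot(n);save(s,n+"0.png")
    for st,c in blobs(s,(95,110,50),(130,255,255)): print(n,st,c.round(1),ray(s,*c,.08).round(4),ray(s,*c,.069).round(4))
    for st,c in blobs(s,(18,120,80),(35,255,255),15): print(n,'Y',st,c.round(1))
o=get_obs();print(o)
E
```

```text
scene [ 316   49   47   63 1219] [334.4  79.8] [ 0.6724 -0.4887  0.08  ] [ 0.6881 -0.5139  0.069 ]
scene [296  51  19  26 259] [304.1  66. ] [ 0.8316 -0.5292  0.08  ] [ 0.8508 -0.5553  0.069 ]
scene [295 155  15  11 133] [302.4 159.7] [ 0.4381 -0.0128  0.08  ] [ 0.4486 -0.0274  0.069 ]
scene [278 171  16  12 161] [285.4 176.5] [0.4224 0.0679 0.08  ] [0.4325 0.0551 0.069 ]
scene [258 194  17  14 196] [265.6 200.5] [0.3964 0.1616 0.08  ] [0.4059 0.1509 0.069 ]
scene Y [295 165  15   6  56] [301.8 167.8]
scene Y [277 183  16   6  61] [284.9 185.5]
scene Y [245 222  12  13 115] [250.5 228.1]
top [333 182  21  21 343] [342.8 192.3] [ 0.4425 -0.0205  0.08  ] [ 0.444  -0.0225  0.069 ]
top [286 191  21  21 339] [296.1 201.2] [0.4263 0.0616 0.08  ] [0.4276 0.0607 0.069 ]
top [239 201  21  21 330] [249.  210.6] [0.4092 0.1439 0.08  ] [0.4102 0.1441 0.069 ]
top Y [ 31  62  36  12 140] [47.1 67.1]
top Y [62 68 18 17 69] [70.8 75.5]
top Y [23 70  8  9 21] [26.9 73.9]
top Y [72 87  6  6 15] [74.5 89. ]
top Y [74 88  7 15 33] [77.4 95. ]
top Y [285 183  10   3  15] [290.1 184.1]
top Y [243 191   8   3  16] [246.4 191.9]
top Y [210 212  12  13 106] [216.  218.9]
{'time': 0.1, 'joint_positions': array([-1.41707913e+00,  3.59434001e-01,  1.51126811e+00, -2.02178694e-05,
        1.27251862e+00, -1.15118220e-01]), 'qd': array([ 0.00067969, -0.00309372, -0.00290602,  0.00012071,  0.00050978,
        0.00269834]), 'tau': array([ 3.04700516e-04, -5.16357458e+01, -2.71406311e+01,  6.76357211e-02,
        2.76848779e-02, -2.64316066e-05]), 'eef_pos': array([ 0.15924793, -0.57785972,  0.2219144 ]), 'tcp_rot': array([ 1.0100106 ,  1.32568127, -1.00815407]), 'force': array([ 0.11950727, -0.09816039, -0.24934525]), 'ft_torque': array([0.00784479, 0.03375453, 0.01618639]), 'gripper_width': 0.08802576841013711}
```

View pics/scene0.png

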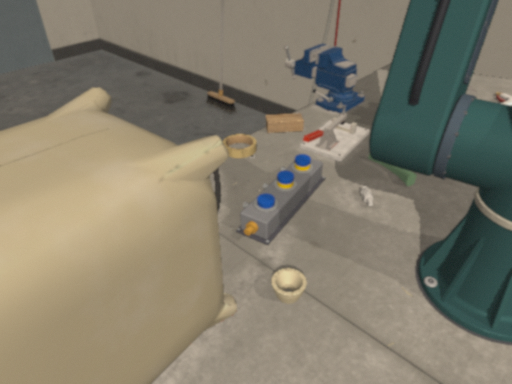

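View pics/top0.png

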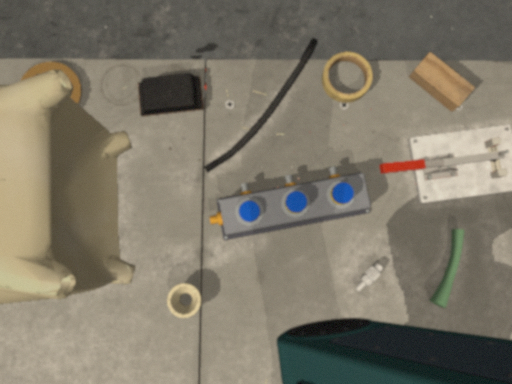

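The latched button is the one nearest +y: scene px (265,200), top px (249,211), with no yellow showing. The other two show yellow. I'll shut the fingers and arc round to it at about 0.26 m height.

```bash
python3 -m jog '.016 .036 .008 0 0 0 -1;.016 .036 .008 0 0 0 -1;.016 .036 .008 0 0 0 -1;.016 .036 .008 0 0 0 -1;.016 .036 .008 0 0 0 -1;.024 .03 0 0 0 0 -1;.024 .03 0 0 0 0 -1;.024 .03 0 0 0 0 -1'
python3 -m jog '.024 .03 0 0 0 0 -1;.024 .03 0 0 0 0 -1;.016 .03 0 0 0 0 -1;.016 .03 0 0 0 0 -1;.016 .03 0 0 0 0 -1;.016 .03 0 0 0 0 -1;.016 .03 0 0 0 0 -1;0 0 0 0 0 0 -1'
```

```text
time: 0.77
eef_pos: [0.3118, -0.3067, 0.2627]
tcp_rot: [1.01, 1.324, -1.009]
force: [0.6, 0.1, -0.1]
gripper_width: 0.0379
time: 1.43
eef_pos: [0.4411, -0.0937, 0.2625]
tcp_rot: [1.008, 1.327, -1.003]
force: [-0.0, 0.3, 0.2]
gripper_width: 0.0003
```

```bash
python3 -m jog '-.002 .03 0 0 0 0 -1;-.002 .03 0 0 0 0 -1;-.002 .03 0 0 0 0 -1;-.002 .03 0 0 0 0 -1;-.002 .03 0 0 0 0 -1;-.006 .031 -.03 0 0 0 -1;-.006 .031 -.03 0 0 0 -1;-.006 .027 -.03 0 0 0 -1'
python3 -m jog '0 0 -.02 0 0 0 -1;0 0 -.01 0 0 0 -1;0 0 0 0 0 0 -1;0 0 0 0 0 0 -1'
python3 - <<'E'
from h import *
from scipy.spatial.transform import Rotation as R
o=get_obs();print(o['eef_pos'],o['force'],o['tau'].round(1));print(R.from_rotvec(o['tcp_rot']).as_matrix().round(3))
for n in("wrist","scene","top"):
    s=snapshot(n);save(s,n+"1.png")
    for st,c in blobs(s,(95,110,50),(130,255,255)): print(n,st,c.round(1),ray(s,*c,.08).round(4),ray(s,*c,.069).round(4))
E
```

```text
time: 2.1
eef_pos: [0.412, 0.139, 0.1749]
tcp_rot: [1.01, 1.323, -1.007]
force: [0.1, 1.0, -0.2]
gripper_width: 0.0005
time: 2.43
eef_pos: [0.4113, 0.1375, 0.1448]
tcp_rot: [1.008, 1.326, -1.01]
force: [0.6, 0.1, 0.1]
gripper_width: 0.0007
[0.41133943 0.13747498 0.14484825] [0.59686268 0.14927135 0.07273175] [  0.4 -35.2 -20.2   0.   -0.1  -0. ]
[[-0.002  0.964  0.266]
 [-0.     0.266 -0.964]
 [-1.    -0.002 -0.   ]]
wrist [ 221  165   49   49 1920] [245.1 189.2] [0.4157 0.1461 0.08  ] [0.4121 0.1454 0.069 ]
wrist [ 332  177   54   52 2134] [358.3 202.4] [0.4277 0.0647 0.08  ] [0.4247 0.06   0.069 ]
wrist [ 441  185   59   51 2313] [469.7 210.2] [ 0.4436 -0.0156  0.08  ] [ 0.4413 -0.0241  0.069 ]
scene [ 316   49   47   63 1236] [334.2  79.9] [ 0.672  -0.4868  0.08  ] [ 0.6877 -0.5119  0.069 ]
scene [296  50  19  27 259] [304.1  66. ] [ 0.8317 -0.5292  0.08  ] [ 0.8509 -0.5553  0.069 ]
scene [424  73  15   6  56] [430.1  75. ] [ 0.4558 -0.7447  0.08  ] [ 0.4666 -0.7757  0.069 ]
scene [295 155  15  11 135] [302.3 159.7] [ 0.4383 -0.0126  0.08  ] [ 0.4488 -0.0272  0.069 ]
scene [277 171  17  12 164] [285.2 176.5] [0.4226 0.0681 0.08  ] [0.4327 0.0553 0.069 ]
scene [258 194  17  14 198] [265.6 200.4] [0.3963 0.1614 0.08  ] [0.4058 0.1507 0.069 ]
top [290 205  15   7  64] [297.4 208.4] [0.4137 0.0593 0.08  ] [0.4148 0.0584 0.069 ]
```

View pics/wrist1.png

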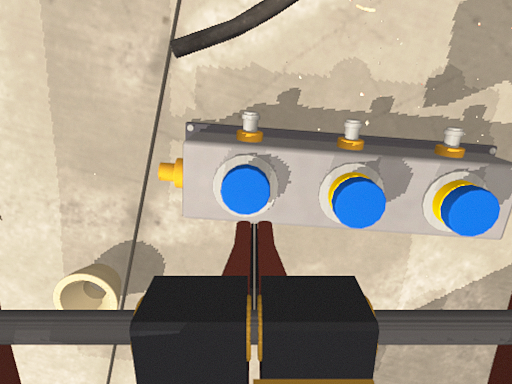

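View pics/scene1.png

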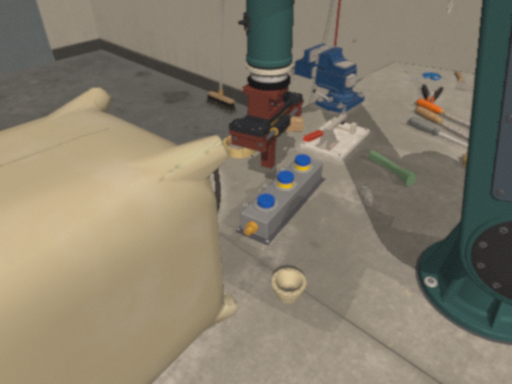

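The wrist view confirms it: the button at px (245,189) shows no yellow, and the two at (358,202) and (470,210) do. It sits at about (0.411, 0.145), so I'll shift +7 mm in y and descend to just above it.

```bash
python3 -m jog '0 .007 0 0 0 0 -1;0 0 -.02 0 0 0 -1;0 0 -.02 0 0 0 -1;0 0 -.015 0 0 0 -1;0 0 -.01 0 0 0 -1;0 0 0 0 0 0 -1;0 0 0 0 0 0 -1'
python3 -m jog '0 0 -.003 0 0 0 -1;0 0 -.003 0 0 0 -1;0 0 0 0 0 0 -1;0 0 0 0 0 0 -1'
```

```text
time: 3.17
eef_pos: [0.412, 0.145, 0.0805]
tcp_rot: [1.009, 1.325, -1.009]
force: [-1.1, -0.2, 0.3]
gripper_width: 0.0009
time: 3.5
eef_pos: [0.4121, 0.1449, 0.0745]
tcp_rot: [1.009, 1.324, -1.009]
force: [0.7, -0.2, -0.2]
gripper_width: 0.0006
```

```bash
python3 -m jog '0 0 -.004 0 0 0 -1;0 0 -.004 0 0 0 -1;0 0 -.004 0 0 0 -1;0 0 0 0 0 0 -1;0 0 0 0 0 0 -1'
python3 -m jog '0 0 -.002 0 0 0 -1;0 0 0 0 0 0 -1;0 0 0 0 0 0 -1'
python3 -m jog '0 0 -.001 0 0 0 -1;0 0 0 0 0 0 -1;0 0 0 0 0 0 -1'
```

```text
time: 3.92
eef_pos: [0.4125, 0.145, 0.0625]
tcp_rot: [1.01, 1.324, -1.008]
force: [-1.0, -0.8, 9.5]
gripper_width: 0.0005
time: 4.17
eef_pos: [0.4125, 0.145, 0.0607]
tcp_rot: [1.01, 1.324, -1.008]
force: [-1.6, -0.1, 9.3]
gripper_width: 0.0007
time: 4.42
eef_pos: [0.4126, 0.145, 0.0602]
tcp_rot: [1.01, 1.323, -1.008]
force: [-2.0, -1.3, 18.4]
gripper_width: 0.0002
```

The force jumped to 18 N at z≈0.060, so the button is on its stop. I'll let go and lift clear.

```bash
python3 -m jog '0 0 .015 0 0 0 -1;0 0 .02 0 0 0 -1;0 0 .015 0 0 0 -1;0 0 0 0 0 0 -1;0 0 0 0 0 0 -1;0 0 0 0 0 0 -1;0 0 0 0 0 0 -1;0 0 0 0 0 0 -1'
python3 - <<'E'
from h import *
s=snapshot("scene");cv2.imwrite("pics/scene2.png",cv2.cvtColor(cv2.resize(s["pixels"][130:260,210:360],None,fx=4,fy=4,interpolation=cv2.INTER_CUBIC),cv2.COLOR_RGB2BGR))
for k in ((95,110,50),(130,255,255)),((18,120,80),(35,255,255)):
    for st,c in blobs(s,*k,15):
        if st[1]>140: print(st,c.round(1),ray(s,*c,.08).round(4))
E
```

```text
time: 5.08
eef_pos: [0.411, 0.1447, 0.1083]
tcp_rot: [1.008, 1.326, -1.01]
force: [0.3, 1.5, 0.5]
gripper_width: 0.0005
[295 155  15  11 134] [302.3 159.7] [ 0.4382 -0.0127  0.08  ]
[278 171  16  12 165] [285.3 176.4] [0.4227 0.0678 0.08  ]
[258 189  17  14 194] [265.8 195.7] [0.4068 0.1494 0.08  ]
[267 147   9   8  34] [271.7 150.1] [0.52   0.0023 0.08  ]
[295 165  15   6  56] [301.8 167.7] [0.4178 0.0153 0.08  ]
[277 183  16   6  61] [284.9 185.5] [0.4012 0.095  0.08  ]
[258 202  17   7  65] [265.6 205.5] [0.3853 0.1738 0.08  ]
[245 222  12  13 113] [250.6 227.9] [0.3607 0.2426 0.08  ]
```

View pics/scene2.png

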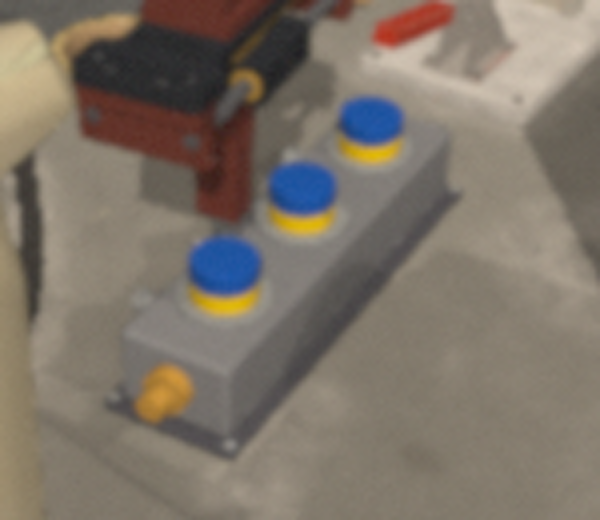

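The button is up: yellow now shows under all three, for this one at scene px (266,205). Next is the light touch: approach to 82 mm, then 1 mm steps.

```bash
python3 -m jog '0 0 -.012 0 0 0 -1;0 0 -.009 0 0 0 -1;0 0 -.004 0 0 0 -1;0 0 0 0 0 0 -1;0 0 0 0 0 0 -1'
python3 -m jog '0 0 -.0015 0 0 0 -1;0 0 0 0 0 0 -1;0 0 0 0 0 0 -1'
```

```text
time: 5.55
eef_pos: [0.4114, 0.1448, 0.0838]
tcp_rot: [1.008, 1.325, -1.01]
force: [0.7, -0.4, 0.6]
gripper_width: 0.0001
time: 5.8
eef_pos: [0.4121, 0.145, 0.0829]
tcp_rot: [1.009, 1.324, -1.008]
force: [-0.4, 0.0, 0.6]
gripper_width: 0.0005
```

```bash
python3 -m jog '0 0 -.0015 0 0 0 -1;0 0 -.001 0 0 0 -1;0 0 0 0 0 0 -1;0 0 0 0 0 0 -1'
python3 -m jog '0 0 -.001 0 0 0 -1;0 0 0 0 0 0 -1;0 0 0 0 0 0 -1'
```

```text
time: 6.13
eef_pos: [0.4121, 0.1449, 0.0804]
tcp_rot: [1.009, 1.324, -1.009]
force: [-0.5, -0.1, 2.9]
gripper_width: 0.0005
time: 6.38
eef_pos: [0.4121, 0.1449, 0.0795]
tcp_rot: [1.009, 1.324, -1.009]
force: [1.1, 0.1, 6.5]
gripper_width: 0.0005
```

Contact is clear: 6.5 N with the top still at about 79.5 mm. I'll hold briefly and lift away.

```bash
python3 -m jog '0 0 0 0 0 0 -1;0 0 0 0 0 0 -1;0 0 0 0 0 0 -1;0 0 0 0 0 0 -1'
python3 -m jog '0 0 .005 0 0 0 -1;0 0 .03 0 0 0 -1;0 0 .03 0 0 0 -1;0 0 .03 0 0 0 -1;0 0 .02 0 0 0 -1;0 0 0 0 0 0 -1;0 0 0 0 0 0 -1;0 0 0 0 0 0 -1'
python3 - <<'E'
from h import *
s=snapshot("scene")
for k in ((95,110,50),(130,255,255)),((18,120,80),(35,255,255)):
    for st,c in blobs(s,*k,15):
        if st[1]>140: print(st,c.round(1))
o=get_obs();print(o['time'],abs(o['qd']).max(),o['force'])
E
```

```text
time: 6.72
eef_pos: [0.4121, 0.1449, 0.0796]
tcp_rot: [1.009, 1.324, -1.008]
force: [0.3, 0.1, 7.2]
gripper_width: 0.0007
time: 7.38
eef_pos: [0.411, 0.1447, 0.1935]
tcp_rot: [1.008, 1.325, -1.01]
force: [0.4, 0.6, -0.1]
gripper_width: 0.0002
[295 155  15  11 135] [302.3 159.7]
[278 171  16  12 163] [285.3 176.5]
[258 189  17  14 192] [265.8 195.8]
[464 154   7  12  62] [467.1 160. ]
[295 165  15   6  56] [301.8 167.7]
[277 183  16   6  61] [284.9 185.5]
[257 202  18   7  66] [265.5 205.5]
[245 221  12  14 110] [250.5 227.9]
7.4333 0.011017112306587232 [ 0.17096721  1.20704097 -0.38812484]
```

All three buttons are raised with yellow showing, and the tool is clear and still.

```bash
python3 -c "from plant import *; print(close_job())"
```

```text
the job is handed in; nothing more can be done
None
```

The latched button is up again, and the job was handed in at about 7.4 s. No verdict is reported.

- **Push:** The latched button was the one nearest +y, at about (0.411, 0.145). I pushed it with shut fingers to its stop, at z ≈ 60 mm and 18 N, then let go and lifted clear. The scene camera showed it had come up, with yellow visible.
- **Light touch:** I rested the fingertips on it at z ≈ 79.5 mm with about 7 N for roughly 0.6 s, and it stayed up. That is slightly over its 6 N preload, so it may have moved by about half a millimetre.
- **Last checks:** After I lifted to 0.19 m, the scene camera showed all three buttons raised. The two I did not touch were in the same place as in the first picture. The force readings were only noise, about 1 N. No check failed or disagreed beyond the few millimetres between camera views.

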